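Drive two spring pins home with a palm mallet

TASK

Take the palm mallet by its handle and drive the two brass-tipped spring pins flush into the blue bracket, first the upright pin, then the raked one, striking each squarely along its own axis. Start each pin with a light tap that sinks it about half way, lift the mallet clear off it, then drive it fully home with moderate blows (never a hard one on the bracket) and lift clear again; touch pins and bracket only with the mallet. At the end stand the mallet upright in the middle of its cork coaster and leave everything else on the bench where it is.

Things in the scene. Friction and masses are not known exactly. Their poses are not given: they have to be found in the camera images.
- mallet: Palm mallet, 0.3 kg, 99 mm tall, standing on its striking face. Brass head: cylinder 40 mm diameter, from 0 to 38 mm. Wooden handle above it: square, 26 x 26 mm, from 40 to 88 mm, its flat sides across the mallet's x and y axes; round wooden knob 32 mm wide on top. Origin: centre of the flat striking face; z runs from the face up the handle.
- mallet_face (a point): Centre of the mallet's flat striking face (the underside of the brass head, 40 mm diameter).
- mallet_grip (a point): Point on the mallet's axis at mid handle, 62 mm above the striking face; 26 mm wide here. Gripped low, with the fingertips just over the top of the brass head (a shoulder 7 mm wide, 38 mm above the face), it cannot be pushed up through the fingers.
- coaster: Fixed cork disc, 72 mm diameter, 6 mm thick, on which the mallet stands; origin at the centre of its underside.
- bracket: Blue cast bracket, fixed, on a plywood board 150 x 88 x 12 mm; origin: centre of the board's underside. x runs from raked to upright boss. Bosses: round posts, 28 mm diameter, bright rim. Upright one at x = 45 mm, mouth 85 mm high. Raked one leans 35 degrees from vertical towards the bracket's -x, mouth at x = -54 mm, 83 mm high. Nothing else on it is over 60 mm high.
- upright_mouth (a point): Centre of the flat upper rim of the upright boss, where its pin enters; the pin's axis is vertical.
- upright_pin_head (a point): Centre of the flat brass tip of the upright pin (10 mm diameter; z outward along the pin). It stands 15 to 18 mm out of the mouth at the start and is flush with the rim when home, where it stops. It resists by friction (roughly 6 to 10 N) and stays where it is driven.
- raked_mouth (a point): Centre of the flat rim of the raked boss, where its pin enters. The pin's axis points outward along (-sin 35, 0, cos 35 degrees) in the bracket's frame.
- raked_pin_head (a point): Centre of the flat brass tip of the raked pin (10 mm diameter; z outward along the pin); 15 to 18 mm out of the mouth, measured along its axis, at the start, flush when home. Resists like the upright pin.
- red_jar: Glass jar with yellow lid, 60 mm diameter, 75 mm tall; bystander. Origin under its centre.
- black_tape: Black roll of tape, 60 mm diameter, 50 mm tall; bystander. Origin under its centre.
- eraser: White eraser, 17 x 62 x 11 mm; bystander. Origin under its centre.
- glue: White glue bottle with yellow nozzle, 39 x 48 x 107 mm; bystander. Origin under its centre.
- wood_stamp: Wooden hand stamp with a round knob, 40 x 58 x 63 mm; bystander. Origin under its centre.
- spray_can: Spray can with green cap, 52 mm diameter, 171 mm tall; bystander. Origin under its centre.

How it is judged:
On the way, in this order (a step that is already met when the one before it is completed fails the run):
1. the upright pin has been sunk about half way (4.5 to 12.5 mm still proud) and the mallet is lifted at least 15 mm clear of it (distance between upright_pin_head and upright_mouth between 0.0045 and 0.0125 m and distance between mallet_face and upright_pin_head above 0.015 m), for 0.1 s.
2. the upright pin is home (within 1.5 mm of flush) and the mallet lifted clear of it (distance between upright_pin_head and upright_mouth below 0.0015 m and distance between mallet_face and upright_pin_head above 0.015 m), for 0.1 s.
3. the raked pin has been sunk about half way (4.5 to 12.5 mm still proud) and the mallet is lifted at least 15 mm clear of it (distance between raked_pin_head and raked_mouth between 0.0045 and 0.0125 m and distance between mallet_face and raked_pin_head above 0.015 m), for 0.1 s.
4. the raked pin is home (within 1.5 mm of flush) and the mallet lifted clear of it (distance between raked_pin_head and raked_mouth below 0.0015 m and distance between mallet_face and raked_pin_head above 0.015 m), for 0.1 s.
At the end, for the whole second after the job is handed in: Both pins are within 1.5 mm of flush with their bosses; the mallet stands upright and at rest on the cork coaster, its axis within 18 mm of the coaster's centre (distance between upright_pin_head and upright_mouth below 0.0015 m and distance between raked_pin_head and raked_mouth below 0.0015 m and horizontal distance between mallet and coaster below 0.018 m and angle between mallet's own z axis and vertical below 0.06 rad and z of mallet in the frame of coaster below 0.009 m and linear speed of mallet below 0.02 m/s); the robot touches nothing.
It fails at once if the mallet strikes or presses the bracket or a pin with more than 80 N (contact force between mallet and bracket above 80 N).
It fails at once if the mallet strikes a pin more than 20 degrees out of line with the pin's axis ((contact force between mallet and bracket above 3 N and distance between mallet_face and upright_pin_head below 0.035 m and angle between the z axis of mallet and the z axis of upright_pin_head, either way round above 0.35 rad) or (contact force between mallet and bracket above 3 N and distance between mallet_face and raked_pin_head below 0.035 m and angle between the z axis of mallet and the z axis of raked_pin_head, either way round above 0.35 rad)).
It fails at once if the robot itself touches the bracket or a pin (contact force between any of the fingers, the arm and bracket above 1 N).
It fails at once if the red jar, black tape, eraser, glue bottle, wooden stamp or spray can is moved more than 20 mm (distance of any of red_jar, black_tape, eraser, glue, wood_stamp, spray_can from where it was at the start of the episode above 0.02 m).
It also fails if it takes over 50 s, if anything falls off the work surface, if the arm or the gripper's body presses on something with over 40 N, if the wrist force passes 120 N, or if a joint passes its speed limit or range.

ROBOT

A 6-joint arm with a two-finger parallel gripper is mounted at the origin on a cart in front of the work surface, level with it; the furniture and walls round the work are solid. World frame = base frame: x ahead of the robot, y to its left, z up, the work surface at z = 0. Lengths are in m, angles in rad, forces in N, time in s.
With the tool pointing down it reaches from about 0.375 to 0.975 m from the base axis. Payload 3.8 kg.
Tool frame: the origin (TCP) lies midway between the tips of the shut fingers; the grasp point (between the pads) lies env.pinch_z behind it (env.pinch_z is the distance from the TCP to the grasp point, in m); z points along the fingers, y is the direction in which the jaws open and shut (so a half turn about z gives the same grasp; the last joint's range is limited). The gripper opens to 85 mm and grips with 20 to 120 N. Pads are 22 mm wide; open, the fingers measure 114 mm over their backs; the gripper's body (76 mm by 85 mm) begins 54 mm behind the grasp point. The pads swing forward as they close: fully open they stand 13 mm farther back than shut.
Start: joints at [1.272, 0.264, 1.604, -0, 1.274, -0.037], TCP at [0.175, 0.652, 0.231] pointing down, gripper open.
Joint ranges: [-2.63, 2.63], [-0.94, 2.18], [0.31, 2.57], [-1.31, 4.45], [0, 2.66], [-2.55, 2.55]. Speed limits (rad/s): [2.57, 2.57, 3.14, 3.14, 3.14, 3.14].

INTERFACE

Orientations are given as [roll, pitch, yaw] about the fixed x, y, z axes, in that order (R = Rz(yaw) Ry(pitch) Rx(roll)).
In Python, from cell import env, snapshot, camera_params gives the robot as it stands. The module is installed in compiled form; this text tells all that it offers.
- The arm moves only by the tool jog_arm, never from a script. Its argument "moves" is one flat list of numbers, 7 for each row, row after row: the closure, from -1 (fully open) to 1 (shut), so that 0 is half open, then the shift along the world's x, y, z in m, then the turn, a rotation vector about the world's x, y, z in degrees. In form: [claw, dx, dy, dz, rx, ry, rz, claw, dx, dy, dz, rx, ry, rz, ...]. A call has exactly 10 rows; each row is the pose to reach, as a shift and turn from the pose commanded when the call began; what a row does not reach only later rows make up. A row lasts 1/8 s, in which the tool goes at most 62.5 mm and 10.7 degrees, less where a joint would pass 70% of its speed; a pose out of reach is approached as far as the arm can. A call with a gripper value outside its range is refused whole. The fingers move at their own pace and stop on an object; the grip force is fixed at half the most. Time passes only in rows, so rows that repeat a pose let the fingers close, or fill a call up. It gives the time, the measured TCP pose, the force and the opening at its end, in the units of the state.
- env.read_state(): the state, without advancing time (a new reading comes with each control period).
- snapshot(name): name is "scene" or "top"; returns the picture (480x640x3 uint8, red, green, blue); there is no depth.
- camera_params(name): a dict with "fx", "fy", "cx", "cy" (pixels), "camera_from_world" (4x4, takes a point from world to camera coordinates). Camera axes: x right, y down, z forward; pixel columns grow to the right and rows downward; lengths in m; the calibration is good to about 2 mm. A picture is of the moment at which its call begins. camera_params takes no time and is no camera call.
- env.sign_off(): hands the job in, once; it reports no verdict.
The state is a dict: "time": time; "joint_pos": joint angles; "qd": joint speeds; "tau": joint torques, N m; "ee_pos": TCP position; "orientation": TCP orientation; "wrist_force": force on the tool from outside, world axes, zero at the start; "torque": the same for the moment, N m; "finger_gap": finger opening in m.
Only numpy, scipy, OpenCV 4.12 (cv2) and the standard library are available. Lean on these libraries where they do the work, as an engineer would, in place of code of your own. Each camera call takes 0.05 s, during which the arm holds its last target. There are 200 camera calls.

## Working session

There is one attempt and no reset: what is moved stays moved. The work goes in short steps, Python scripts to look and compute and a tool call to move; the robot and the scene stay as the last step left them, time stands still between calls to the robot, and variables do not carry over. Pictures are saved under pics/ and viewed, about 8 in all and at most 12, crops included, and the job is handed in when it is done.

Besides the shell and the picture viewer there is one more tool, called after ">>>" by a JSON object that holds its "name" and its "arguments", one argument or row to a line. jog_arm: Moves the arm, as the interface text tells. Its arguments: {"type":"object","properties":{"moves":{"type":"array","items":{"type":"number"}}},"required":["moves"]}

```bash
mkdir -p pics
cat > h.py <<'E'
import numpy as np, cv2
from cell import env, snapshot, camera_params
def ray(name,u,v):
    c=camera_params(name);T=np.array(c["camera_from_world"]);R=T[:3,:3];t=T[:3,3]
    d=R.T@np.array([(u-c["cx"])/c["fx"],(v-c["cy"])/c["fy"],1]);return -R.T@t,d
def onz(name,u,v,z):
    o,d=ray(name,u,v);return o+d*(z-o[2])/d[2]
def proj(name,p):
    c=camera_params(name);T=np.array(c["camera_from_world"]);q=T[:3,:3]@np.array(p)+T[:3,3]
    return np.array([c["fx"]*q[0]/q[2]+c["cx"],c["fy"]*q[1]/q[2]+c["cy"]])
def tri(u1,u2,n1="top",n2="scene"):
    o1,d1=ray(n1,*u1);o2,d2=ray(n2,*u2)
    s=np.linalg.lstsq(np.c_[d1,-d2],o2-o1,rcond=None)[0]
    a=o1+d1*s[0];b=o2+d2*s[1];return (a+b)/2,np.linalg.norm(a-b)
E
python3 - <<'E'
from h import *
for n in("top","scene"):
    im=snapshot(n);cv2.imwrite(f"pics/{n}0.png",im[:,:,::-1]); print(n,ray(n,320,240), camera_params(n)["fx"])
s=env.read_state();print(s,env.pinch_z)
E
```

```text
top (array([0.41010556, 0.01400978, 0.9977942 ]), array([ 0.12391759,  0.01581565, -0.9922457 ])) 491.9472641816834
scene (array([ 0.58962212, -0.59138839,  1.2277152 ]), array([-0.02891104,  0.49147321, -0.87053525])) 594.2066109498435
{'time': 0.1, 'joint_pos': array([ 1.27210291e+00,  2.64733320e-01,  1.60528826e+00,  1.06492347e-05,
        1.27371713e+00, -3.68874270e-02]), 'qd': array([-0.00120452, -0.00092524, -0.00274164,  0.00038927,  0.00017241,
       -0.00106178]), 'tau': array([-1.97000468e-04, -5.16697812e+01, -3.68597460e+01, -1.12777436e-04,
        6.25065848e-03, -5.25658749e-06]), 'ee_pos': array([0.17449353, 0.65133951, 0.23002169]), 'orientation': array([-3.13944843e+00, -8.93136228e-05,  2.87978344e+00]), 'wrist_force': array([0.73745929, 0.11115164, 0.88484705]), 'torque': array([0.01796131, 0.05959701, 0.03003875]), 'finger_gap': 0.08515869394171516} 0.0187
```

View pics/top0.png

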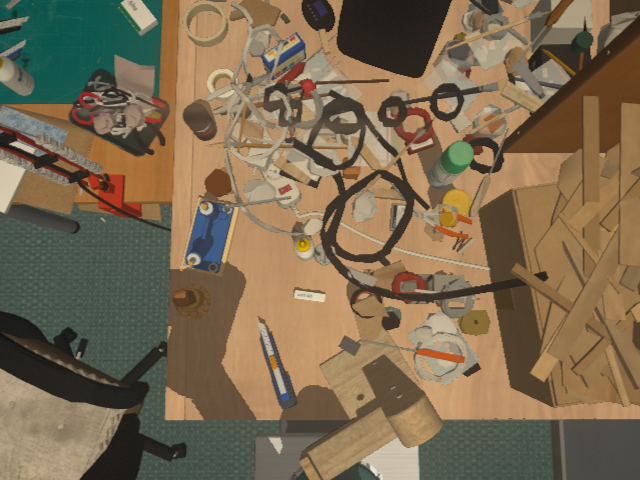

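View pics/scene0.png

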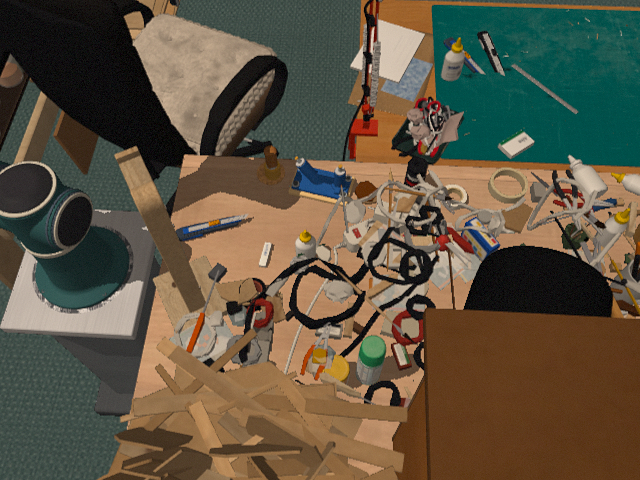

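Top view: bracket around (207,235), mallet around (190,300), spray can around (455,160), glue (303,245), eraser (310,295). Scene view: bracket (322,180), mallet (270,163). I'll enlarge both.

Run:
```python
from h import *
a=cv2.imread("pics/top0.png")[185:335,160:260];b=cv2.imread("pics/scene0.png")[135:215,245:365]
a=cv2.resize(a,None,fx=4,fy=4,interpolation=2)
b=cv2.resize(b,None,fx=4,fy=4,interpolation=2)
c=np.zeros((600,885,3),np.uint8);c[:,:400]=a;c[:320,405:885]=b
cv2.imwrite("pics/crop0.png",c[:,:800] if 0 else cv2.resize(c,(800,542)))
for p in([.175,.652,.231],[0,0,0],[.5,0,0],[.5,.4,0]):print(p,proj("top",p),proj("scene",p))
print(onz("top",190,300,.05),onz("top",207,235,.05),onz("scene",270,163,.05))
```

```text
[0.175, 0.652, 0.231] [-98.33456372 461.17986514] [183.4460363   -3.18284826]
[0, 0, 0] [336.09067244 517.34135498] [ 82.20115227 266.57391489]
[0.5, 0, 0] [334.72380182 256.8726411 ] [296.2350914  277.51721321]
[0.5, 0.4, 0] [138.48065515 257.54736744] [307.80453593 140.15942496]
[0.41355228 0.27831747 0.05      ] [0.53906723 0.24900348 0.05      ] [0.41556851 0.28373292 0.05      ]
```

View pics/crop0.png

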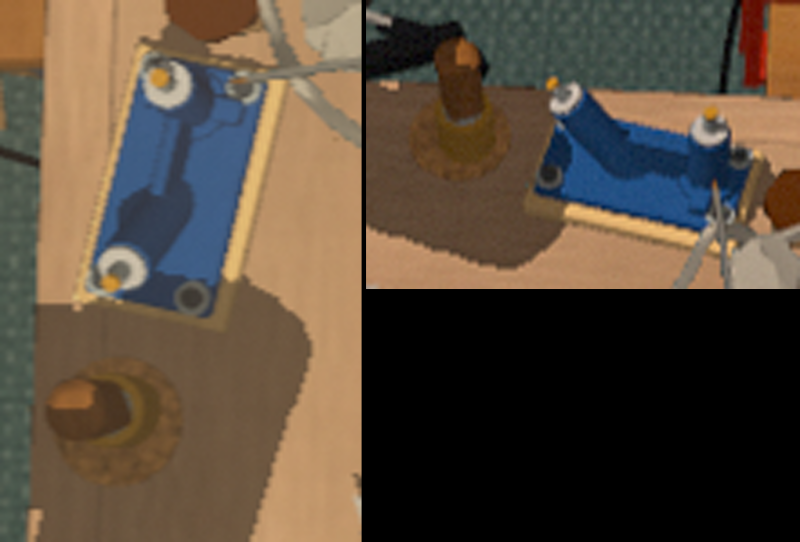

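Run:
```python
from h import *
def comps(m,n,win,lo=4):
    x0,y0,x1,y1=win
    k,l,s,c=cv2.connectedComponentsWithStats(m[y0:y1,x0:x1].astype(np.uint8))
    return [(s[i,4],np.round(c[i]+[x0,y0],2),s[i,:4]+[x0,y0,0,0]) for i in range(1,k) if s[i,4]>=lo]
for n,w in(("top",(175,190,245,285)),("scene",(285,145,365,215))):
    im=cv2.imread(f"pics/{n}0.png");h=cv2.cvtColor(im,cv2.COLOR_BGR2HSV).astype(int);H,S,V=h[...,0],h[...,1],h[...,2]
    print(n,"tip",*comps((H>12)&(H<28)&(S>150)&(V>120),n,w),sep="\n ")
    print("rim",*comps((S<50)&(V>150),n,w,10),sep="\n ")
for n,w in(("top",(165,275,215,330)),("scene",(252,140,292,190))):
    im=cv2.imread(f"pics/{n}0.png");h=cv2.cvtColor(im,cv2.COLOR_BGR2HSV).astype(int)
    x0,y0,x1,y1=w
    print(n);
    c=im[y0:y1,x0:x1];
    cv2.imwrite(f"pics/m_{n}.png",c)
a=cv2.imread("pics/m_top.png");b=cv2.imread("pics/m_scene.png")
g=lambda c,f:cv2.resize(np.clip(c.astype(float)*1.8,0,255).astype(np.uint8),None,fx=f,fy=f,interpolation=0)
a=g(a,8);b=g(b,9)
c=np.zeros((450,765,3),np.uint8);c[:440,:400]=a;c[:450,405:765]=b
cv2.imwrite("pics/crop1.png",c)
```

```text
top
 tip
 (np.int32(17), array([203.65, 206.  ]), array([202, 204,   5,   5]))
 (np.int32(15), array([190.33, 262.73]), array([188, 261,   5,   4]))
rim
 (np.int32(82), array([206.49, 209.  ]), array([198, 202,  15,  13]))
 (np.int32(73), array([193.84, 258.01]), array([187, 254,  13,  11]))
scene
 tip
 (np.int32(152), array([360.04, 152.95]), array([356, 145,   9,  18]))
 (np.int32(8), array([295.88, 157.88]), array([295, 157,   3,   3]))
 (np.int32(12), array([339.92, 165.67]), array([338, 164,   4,   4]))
rim
 (np.int32(27), array([299.89, 162.41]), array([296, 158,   8,   8]))
 (np.int32(33), array([338.45, 171.67]), array([335, 168,  10,   7]))
top
scene
```

View pics/crop1.png

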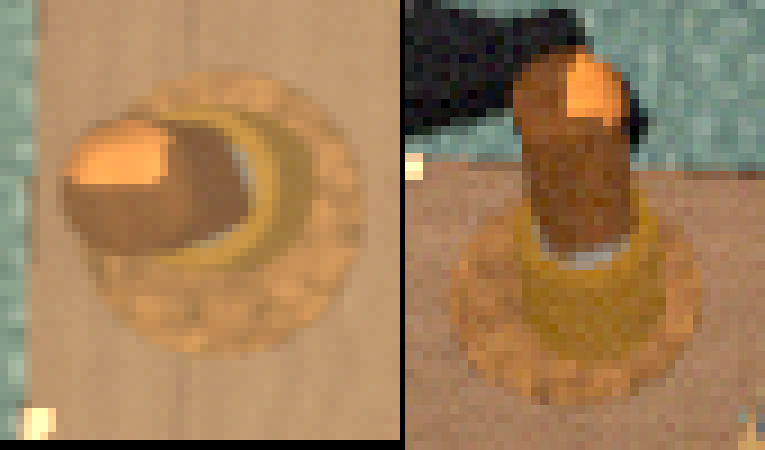

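Run:
```python
from h import *
np.set_printoptions(precision=4,suppress=True)
P=lambda *a:print(*a)
P("coaster",onz("top",193,301.4,.006), "scene",onz("scene",(575-405)/9+252,(300/9)+140,.006))
P("knob",onz("top",181.5,298.2,.092)," head",onz("top",189.75,298.5,.038))
P("handle corners",*[onz("scene",(x-405)/9+252,y/9+140,.04) for x,y in((540,235),(565,255),(635,235))])
P("handle corners top",*[onz("top",x/8+165,y/8+275,.04) for x,y in((240,145),(250,215),(190,245))])
ut=onz("top",203.65,206,.1015);um=onz("top",206,208.3,.085)
rt=onz("top",190.33,262.73,.0965);rm=onz("top",193.84,259,.083)
P("top: utip",ut,"umouth",um,"rtip",rt,"rmouth",rm)
us=onz("scene",339.92,165.67,.1015);rs=onz("scene",295.88,157.88,.0965);P("scene utip",us,"rtip",rs)
P("tri",tri((203.65,206),(339.92,165.67)),tri((190.33,262.73),(295.88,157.88)))
P("dist tips (108.5 exp)",np.linalg.norm((ut-rt)[:2]),np.linalg.norm((us-rs)[:2]),"mouths (99)",np.linalg.norm((um-rm)[:2]))
for a,b in((ut,rt),(us,rs),(um,rm)):P("yaw",np.degrees(np.arctan2(*(a-b)[1::-1])))
sc=[(140,42),(285,82),(222,328),(80,303)]
c=np.array([onz("top",160+x/3.615,185+y/3.613,.012) for x,y in sc]);P("board",c,c.mean(0),[np.linalg.norm(c[i]-c[i-1]) for i in range(4)])
```

```text
coaster [0.4109 0.2845 0.006 ] scene [0.4144 0.2844 0.006 ]
knob [0.4167 0.2823 0.092 ]  head [0.4165 0.2822 0.038 ]
handle corners [0.4076 0.2813 0.04  ] [0.4151 0.2749 0.04  ] [0.4337 0.2827 0.04  ]
handle corners top [0.4268 0.2718 0.04  ] [0.4099 0.2689 0.04  ] [0.4028 0.2832 0.04  ]
top: utip [0.5863 0.2439 0.1015] umouth [0.5851 0.2435 0.085 ] rtip [0.4814 0.2668 0.0965] rmouth [0.4894 0.2642 0.083 ]
scene utip [0.5875 0.2465 0.1015] rtip [0.4823 0.2674 0.0965]
tri (array([0.5866, 0.2434, 0.1048]), np.float64(0.0019794227810266763)) (array([0.4819, 0.2669, 0.0969]), np.float64(0.0010618372928367405))
dist tips (108.5 exp) 0.10738634995744259 0.10721316042435158 mouths (99) 0.0979110070410622
yaw -12.332888305948568
yaw -11.270095683657058
yaw -12.204040665486616
board [[0.6234 0.2774 0.012 ]
 [0.6001 0.195  0.012 ]
 [0.4617 0.2274 0.012 ]
 [0.4758 0.3066 0.012 ]] [0.5403 0.2516 0.012 ] [np.float64(0.15047648474704586), np.float64(0.08567799682048206), np.float64(0.14219322130344442), np.float64(0.08049176131508337)]
```

>>> {"name": "jog_arm", "arguments": {
  "moves": [-1, 0.03, -0.02, 0.03, 0, 0, 0, -1, 0.06, -0.07, 0.04, 0, 0, 5, -1, 0.09, -0.12, 0.04, 0, 0, 10, -1, 0.12, -0.17, 0.04, 0, 0, 15, -1, 0.15, -0.22, 0.03, 0, 0, 20, -1, 0.18, -0.27, 0.01, 0, 0, 25, -1, 0.21, -0.32, -0.01, 0, 0, 30, -1, 0.2415, -0.37, -0.03, 0, 0, 35, -1, 0.2415, -0.37, -0.07, 0, 0, 35, -1, 0.2415, -0.37, -0.07, 0, 0, 35]
}}

```text
time: 1.35
ee_pos: [0.4137, 0.2795, 0.1577]
orientation: [-3.14, -0.008, -2.795]
wrist_force: [0.0, -0.4, 0.6]
finger_gap: 0.0854
```

Run:
```python
from h import *
s=env.read_state();print(s["time"],s["ee_pos"],s["orientation"],s["wrist_force"],s["joint_pos"])
a=snapshot("scene")[90:240,200:360,::-1];b=snapshot("top")[200:360,130:290,::-1]
c=np.hstack([cv2.resize(a,(400,375),interpolation=2),cv2.resize(b,(375,375),interpolation=2)])
cv2.imwrite("pics/hover.png",c)
```

```text
1.35 [0.41366424 0.27945651 0.15765067] [-3.14013788 -0.00819152 -2.79465461] [ 0.01125587 -0.44363667  0.59399338] [ 5.44113373e-01 -4.47177241e-03  2.04682341e+00  1.99101691e-04
  1.10755881e+00 -1.37371666e+00]
```

View pics/hover.png

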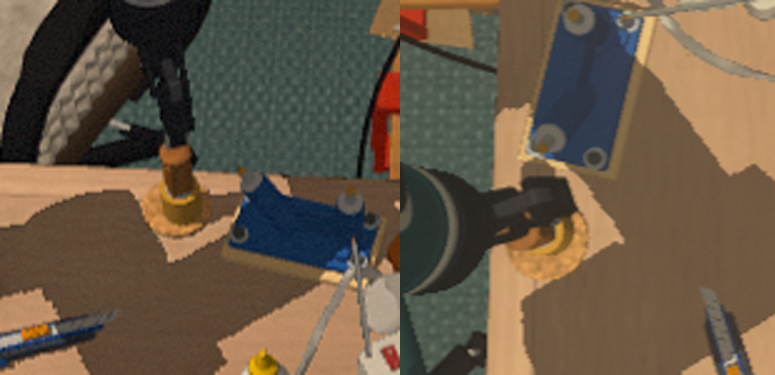

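The scene view shows the tool above the mallet's knob (175,155) and clear of the bracket. I'll descend next.

>>> {"name": "jog_arm", "arguments": {
  "moves": [-1, 0, 0, -0.03, 0, 0, 0, -1, 0, 0, -0.06, 0, 0, 0, -1, 0, 0, -0.09, 0, 0, 0, -1, 0, 0, -0.112, 0, 0, 0, -1, 0, 0, -0.112, 0, 0, 0, -1, 0, 0, -0.112, 0, 0, 0, -1, 0, 0, -0.112, 0, 0, 0, -1, 0, 0, -0.112, 0, 0, 0, -1, 0, 0, -0.112, 0, 0, 0, -1, 0, 0, -0.112, 0, 0, 0]
}}

```text
time: 2.7
ee_pos: [0.4163, 0.282, 0.0494]
orientation: [3.142, 0.0, -2.793]
wrist_force: [0.1, -0.1, -0.4]
finger_gap: 0.0852
```

>>> {"name": "jog_arm", "arguments": {
  "moves": [-1, 0, 0, -0.002, 0, 0, 0, 0, 0, 0, -0.002, 0, 0, 0, 0.3, 0, 0, -0.002, 0, 0, 0, 1, 0, 0, -0.002, 0, 0, 0, 1, 0, 0, -0.002, 0, 0, 0, 1, 0, 0, -0.002, 0, 0, 0, 1, 0, 0, -0.002, 0, 0, 0, 1, 0, 0, -0.002, 0, 0, 0, 1, 0, 0, -0.002, 0, 0, 0, 1, 0, 0, -0.002, 0, 0, 0]
}}

```text
time: 3.95
ee_pos: [0.4162, 0.2821, 0.0474]
orientation: [3.141, 0.0, -2.793]
wrist_force: [-1.1, 0.9, 2.9]
finger_gap: 0.0258
```

>>> {"name": "jog_arm", "arguments": {
  "moves": [1, 0, 0, 0.03, 0, 0, 0, 1, 0, 0, 0.08, 0, 0, 0, 1, 0, 0, 0.12, 0, 0, 0, 1, 0.02, -0.005, 0.13, 0, 0, 0, 1, 0.06, -0.014, 0.13, 0, 0, 0, 1, 0.1, -0.022, 0.13, 0, 0, 0, 1, 0.14, -0.031, 0.13, 0, 0, 0, 1, 0.17, -0.038, 0.13, 0, 0, 0, 1, 0.17, -0.038, 0.13, 0, 0, 0, 1, 0.17, -0.038, 0.13, 0, 0, 0]
}}

```text
time: 5.2
ee_pos: [0.585, 0.2434, 0.1755]
orientation: [3.142, -0.003, -2.793]
wrist_force: [-0.3, 0.9, -3.7]
finger_gap: 0.0255
```

Run:
```python
from h import *
s=env.read_state();print(s["time"],s["ee_pos"],s["orientation"],s["wrist_force"],s["finger_gap"])
a=snapshot("scene")[90:240,240:400,::-1];b=snapshot("top")[150:310,130:290,::-1]
c=np.hstack([cv2.resize(a,(400,375),interpolation=2),cv2.resize(b,(375,375),interpolation=2)])
cv2.imwrite("pics/up.png",c)
```

```text
5.2 [0.58497845 0.24344798 0.17546067] [ 3.1415684  -0.00338394 -2.79293684] [-0.25497534  0.85114166 -3.66394916] 0.025499197984159262
```

View pics/up.png

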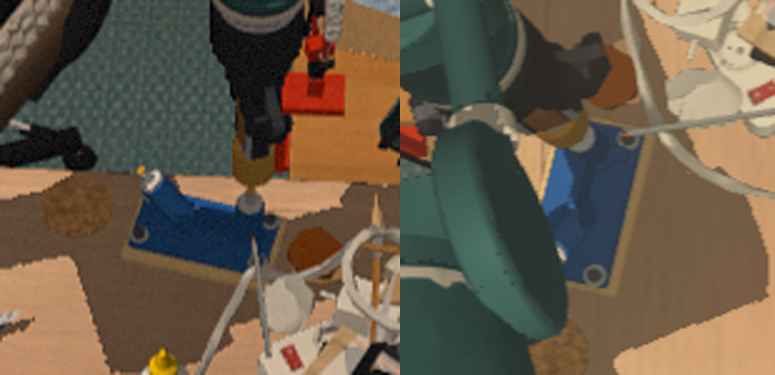

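The mallet sits centred over the upright pin at scene-crop (250,190). Next is the light tap.

>>> {"name": "jog_arm", "arguments": {
  "moves": [1, 0, 0, -0.02, 0, 0, 0, 1, 0, 0, -0.028, 0, 0, 0, 1, 0, 0, -0.032, 0, 0, 0, 1, 0, 0, -0.036, 0, 0, 0, 1, 0, 0, -0.039, 0, 0, 0, 1, 0, 0, -0.041, 0, 0, 0, 1, 0, 0, -0.042, 0, 0, 0, 1, 0, 0, -0.042, 0, 0, 0, 1, 0, 0, -0.042, 0, 0, 0, 1, 0, 0, -0.042, 0, 0, 0]
}}

```text
time: 6.55
ee_pos: [0.5863, 0.2441, 0.1354]
orientation: [3.141, 0.0, -2.793]
wrist_force: [-4.7, 0.2, 3.6]
finger_gap: 0.0253
```

>>> {"name": "jog_arm", "arguments": {
  "moves": [1, 0, 0, 0.02, 0, 0, 0, 1, 0, 0, 0.035, 0, 0, 0, 1, 0, 0, 0.035, 0, 0, 0, 1, 0, 0, 0.035, 0, 0, 0, 1, 0, 0, 0.01, 0, 0, 0, 1, 0, 0, 0.002, 0, 0, 0, 1, 0, 0, -0.002, 0, 0, 0, 1, 0, 0, -0.005, 0, 0, 0, 1, 0, 0, -0.007, 0, 0, 0, 1, 0, 0, -0.007, 0, 0, 0]
}}

```text
time: 7.8
ee_pos: [0.5862, 0.244, 0.1293]
orientation: [-3.142, 0.0, -2.792]
wrist_force: [-4.0, -1.3, 2.3]
finger_gap: 0.0253
```

>>> {"name": "jog_arm", "arguments": {
  "moves": [1, 0, 0, -0.0005, 0, 0, 0, 1, 0, 0, -0.001, 0, 0, 0, 1, 0, 0, -0.0015, 0, 0, 0, 1, 0, 0, -0.002, 0, 0, 0, 1, 0, 0, -0.0025, 0, 0, 0, 1, 0, 0, -0.0025, 0, 0, 0, 1, 0, 0, -0.0025, 0, 0, 0, 1, 0, 0, -0.0025, 0, 0, 0, 1, 0, 0, -0.0025, 0, 0, 0, 1, 0, 0, -0.0025, 0, 0, 0]
}}

```text
time: 9.05
ee_pos: [0.5864, 0.2441, 0.1265]
orientation: [-3.142, 0.0, -2.793]
wrist_force: [-5.0, -2.5, 6.9]
finger_gap: 0.0256
```

>>> {"name": "jog_arm", "arguments": {
  "moves": [1, 0, 0, -0.0005, 0, 0, 0, 1, 0, 0, -0.001, 0, 0, 0, 1, 0, 0, -0.0015, 0, 0, 0, 1, 0, 0, -0.002, 0, 0, 0, 1, 0, 0, -0.002, 0, 0, 0, 1, 0, 0, -0.002, 0, 0, 0, 1, 0, 0, -0.002, 0, 0, 0, 1, 0, 0, -0.002, 0, 0, 0, 1, 0, 0, -0.002, 0, 0, 0, 1, 0, 0, -0.002, 0, 0, 0]
}}

```text
time: 10.3
ee_pos: [0.5865, 0.2441, 0.1265]
orientation: [-3.142, 0.001, -2.792]
wrist_force: [-8.6, -3.2, 15.8]
finger_gap: 0.0252
```

The upright pin is home: z stopped at 0.1265 (face at 0.0851 against a rim at 0.085) while the force rose. I'll lift and go over to the raked pin's axis.

>>> {"name": "jog_arm", "arguments": {
  "moves": [1, 0, 0, 0.03, 0, 0, 0, 1, 0, 0, 0.07, 0, 0, 0, 1, -0.03, 0.006, 0.09, 0, 0, 0, 1, -0.07, 0.015, 0.09, -1.8, -8.5, 0, 1, -0.11, 0.023, 0.09, -3.6, -17.1, 0, 1, -0.15, 0.032, 0.09, -5.5, -25.7, 0, 1, -0.1625, 0.0345, 0.075, -7.3, -34.2, 0, 1, -0.1625, 0.0345, 0.0545, -7.3, -34.2, 0, 1, -0.1625, 0.0345, 0.0545, -7.3, -34.2, 0, 1, -0.1625, 0.0345, 0.0545, -7.3, -34.2, 0]
}}

```text
time: 11.55
ee_pos: [0.4244, 0.2792, 0.1788]
orientation: [-2.788, 0.508, -2.7]
wrist_force: [0.2, 0.5, -3.1]
finger_gap: 0.0257
```

Run:
```python
from h import *
from scipy.spatial.transform import Rotation as R
s=env.read_state();z=R.from_euler('xyz',s["orientation"]).as_matrix()[:,2]
a=np.array([-.561,.119,.819]);print(s["time"],s["ee_pos"],z,np.degrees(np.arccos(-z@a)),s["wrist_force"],s["finger_gap"],s["joint_pos"])
f=s["ee_pos"]+.0414*z;M=np.array([.489,.2645,.083]);e=f-M;print("axial",e@-z,"lateral",e-z*(e@z))
a=snapshot("scene")[90:240,220:380,::-1];b=snapshot("top")[150:310,130:290,::-1]
cv2.imwrite("pics/rk.png",np.hstack([cv2.resize(a,(400,375),interpolation=2),cv2.resize(b,(375,375),interpolation=2)]))
```

```text
11.55 [0.42441498 0.27920857 0.17882789] [ 0.56069777 -0.11837457 -0.81951539] 1.0837217547302331 [ 0.18424345  0.52326961 -3.14786108] 0.025731242912803674 [ 0.88602348 -0.18068043  2.29021414 -0.73037152  0.8682534  -0.59437948]
axial 0.07508622344116131 lateral [0.00072855 0.00091957 0.00036563]
```

View pics/rk.png

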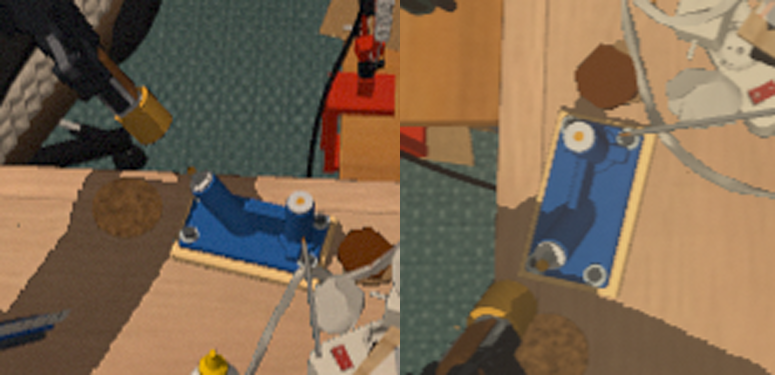

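Both views show the upright pin flush (brass dot centred in the rim) and the mallet lined up with the raked axis. The measured axial distance is 75 mm and the lateral offset is about 1 mm.

>>> {"name": "jog_arm", "arguments": {
  "moves": [1, 0.0168, -0.0036, -0.0246, 0, 0, 0, 1, 0.0281, -0.006, -0.041, 0, 0, 0, 1, 0.0303, -0.0064, -0.0442, 0, 0, 0, 1, 0.0325, -0.0069, -0.0475, 0, 0, 0, 1, 0.0348, -0.0074, -0.0508, 0, 0, 0, 1, 0.0362, -0.0077, -0.0528, 0, 0, 0, 1, 0.037, -0.0078, -0.054, 0, 0, 0, 1, 0.0373, -0.0079, -0.0545, 0, 0, 0, 1, 0.0373, -0.0079, -0.0545, 0, 0, 0, 1, 0.0373, -0.0079, -0.0545, 0, 0, 0]
}}

```text
time: 12.9
ee_pos: [0.4615, 0.2712, 0.1255]
orientation: [-2.786, 0.51, -2.7]
wrist_force: [-4.6, -1.2, 2.9]
finger_gap: 0.0255
```

```bash
cat > st.py <<'E'
from h import *
from scipy.spatial.transform import Rotation as R
s=env.read_state();z=R.from_euler('xyz',s["orientation"]).as_matrix()[:,2]
f=s["ee_pos"]+.0414*z;M=np.array([.489,.2645,.083]);e=f-M;F=s["wrist_force"];print(s["time"],"axial",e@-z,"lateral",e-z*(e@z),"F",F,"axial F",-F@z)
E
python3 st.py
```

```text
12.9 axial 0.009634817907047292 lateral [0.00117712 0.00061707 0.00071894] F [-4.55405879 -1.19802647  2.9496515 ] axial F 4.831884169168297
```

>>> {"name": "jog_arm", "arguments": {
  "moves": [1, -0.0112, 0.0024, 0.0164, 0, 0, 0, 1, -0.0196, 0.0042, 0.0287, 0, 0, 0, 1, -0.0196, 0.0042, 0.0287, 0, 0, 0, 1, -0.0196, 0.0042, 0.0287, 0, 0, 0, 1, -0.0056, 0.0012, 0.0082, 0, 0, 0, 1, -0.0011, 0.0002, 0.0016, 0, 0, 0, 1, 0.0011, -0.0002, -0.0016, 0, 0, 0, 1, 0.0022, -0.0005, -0.0033, 0, 0, 0, 1, 0.0034, -0.0007, -0.0049, 0, 0, 0, 1, 0.0039, -0.0008, -0.0057, 0, 0, 0]
}}

```text
time: 14.15
ee_pos: [0.4638, 0.2688, 0.1174]
orientation: [-2.785, 0.505, -2.701]
wrist_force: [-9.9, -1.0, 2.6]
finger_gap: 0.0252
```

```bash
python3 st.py
```

```text
14.15 axial 0.0014160875526942434 lateral [-0.00124999 -0.00097824 -0.0007057 ] F [-9.88666277 -0.98719949  2.55324327] axial F 7.497707948726476
```

>>> {"name": "jog_arm", "arguments": {
  "moves": [1, 0, 0, 0, 0, 0, 0, 1, 0.0003, -0.0001, -0.0004, 0, 0, 0, 1, 0.0006, -0.0001, -0.0008, 0, 0, 0, 1, 0.0008, -0.0002, -0.0012, 0, 0, 0, 1, 0.0011, -0.0002, -0.0016, 0, 0, 0, 1, 0.0011, -0.0002, -0.0016, 0, 0, 0, 1, 0.0011, -0.0002, -0.0016, 0, 0, 0, 1, 0.0011, -0.0002, -0.0016, 0, 0, 0, 1, 0.0011, -0.0002, -0.0016, 0, 0, 0, 1, 0.0011, -0.0002, -0.0016, 0, 0, 0]
}}

```text
time: 15.4
ee_pos: [0.4647, 0.2687, 0.1164]
orientation: [-2.786, 0.505, -2.702]
wrist_force: [-15.3, -1.5, 8.3]
finger_gap: 0.0253
```

```bash
python3 st.py
```

```text
15.4 axial 0.0001198504732515645 lateral [-0.00114397 -0.00092347 -0.00064186] F [-15.33287443  -1.48180032   8.27439515] axial F 15.174525501878376
```

>>> {"name": "jog_arm", "arguments": {
  "moves": [1, 0.0003, -0.0001, -0.0004, 0, 0, 0, 1, 0.0006, -0.0001, -0.0008, 0, 0, 0, 1, 0.0008, -0.0002, -0.0012, 0, 0, 0, 1, 0.0011, -0.0002, -0.0016, 0, 0, 0, 1, 0.0011, -0.0002, -0.0016, 0, 0, 0, 1, 0.0011, -0.0002, -0.0016, 0, 0, 0, 1, 0.0011, -0.0002, -0.0016, 0, 0, 0, 1, 0.0011, -0.0002, -0.0016, 0, 0, 0, 1, 0.0011, -0.0002, -0.0016, 0, 0, 0, 1, 0.0011, -0.0002, -0.0016, 0, 0, 0]
}}

```text
time: 16.65
ee_pos: [0.4658, 0.2691, 0.1167]
orientation: [-2.786, 0.507, -2.703]
wrist_force: [-29.4, -1.5, 24.0]
finger_gap: 0.0257
```

```bash
python3 st.py
```

```text
16.65 axial -0.0002365073295467507 lateral [-1.33059484e-04 -4.47451898e-04 -2.45204610e-05] F [-29.3818281   -1.52235838  23.97712451] axial F 35.920072089226444
```

>>> {"name": "jog_arm", "arguments": {
  "moves": [1, -0.0168, 0.0036, 0.0246, 0, 0, 0, 1, -0.0337, 0.0071, 0.0491, 0, 0, 0, 1, -0.045, 0.01, 0.07, 1.8, 8.5, 0, 1, -0.0544, 0.0151, 0.08, 3.6, 17.1, 0, 1, -0.0544, 0.0151, 0.08, 5.5, 25.7, 0, 1, -0.0544, 0.0151, 0.08, 7.3, 34.2, 0, 1, -0.0544, 0.0151, 0.06, 7.3, 34.2, 0, 1, -0.0544, 0.0151, 0.03, 7.3, 34.2, 0, 1, -0.0544, 0.0151, 0.01, 7.3, 34.2, 0, 1, -0.0544, 0.0151, 0.01, 7.3, 34.2, 0]
}}

```text
time: 17.9
ee_pos: [0.4112, 0.2831, 0.1227]
orientation: [-3.14, -0.005, -2.792]
wrist_force: [-0.7, 0.4, -3.7]
finger_gap: 0.025
```

Run:
```python
from h import *
s=env.read_state();print(s["time"],s["ee_pos"],s["orientation"],s["wrist_force"],s["finger_gap"])
a=snapshot("scene")[110:230,230:358,::-1];b=snapshot("top")[180:330,150:275,::-1]
cv2.imwrite("pics/bk.png",np.hstack([cv2.resize(a,(400,375),interpolation=2),cv2.resize(b,(312,375),interpolation=2)]))
```

```text
17.9 [0.41117745 0.2830823  0.12271403] [-3.13972875 -0.00504421 -2.79222395] [-0.65122429  0.41504375 -3.65889283] 0.025018157993925278
```

View pics/bk.png

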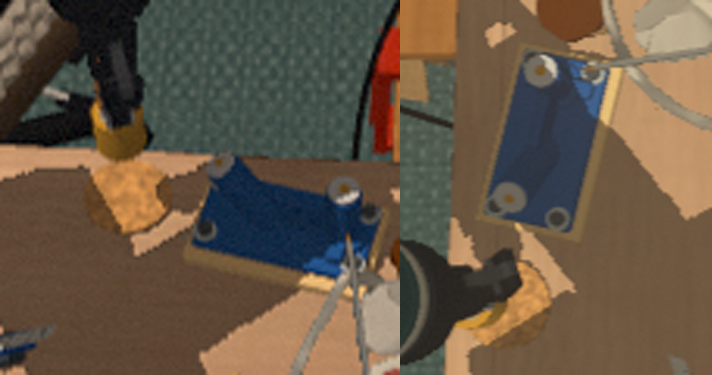

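Both pins look flush, with their dots centred in the rims. The mallet is upright above the coaster. I'll lower it now.

>>> {"name": "jog_arm", "arguments": {
  "moves": [1, 0, 0, -0.03, 0, 0, 0, 1, 0, 0, -0.055, 0, 0, 0, 1, 0, 0, -0.068, 0, 0, 0, 1, 0, 0, -0.072, 0, 0, 0, 1, 0, 0, -0.074, 0, 0, 0, 1, 0, 0, -0.076, 0, 0, 0, 1, 0, 0, -0.077, 0, 0, 0, 1, 0, 0, -0.077, 0, 0, 0, 1, 0, 0, -0.077, 0, 0, 0, 1, 0, 0, -0.077, 0, 0, 0]
}}

```text
time: 19.25
ee_pos: [0.4128, 0.2845, 0.048]
orientation: [3.142, 0.0, -2.792]
wrist_force: [-0.5, -0.7, -4.4]
finger_gap: 0.0255
```

>>> {"name": "jog_arm", "arguments": {
  "moves": [1, 0, 0, -0.0005, 0, 0, 0, 1, 0, 0, -0.001, 0, 0, 0, 1, 0, 0, -0.001, 0, 0, 0, 1, 0, 0, -0.001, 0, 0, 0, 0.6, 0, 0, -0.001, 0, 0, 0, 0, 0, 0, -0.001, 0, 0, 0, -0.5, 0, 0, -0.001, 0, 0, 0, -1, 0, 0, -0.001, 0, 0, 0, -1, 0, 0, -0.001, 0, 0, 0, -1, 0, 0, -0.001, 0, 0, 0]
}}

```text
time: 20.5
ee_pos: [0.4127, 0.2845, 0.0468]
orientation: [3.142, 0.0, -2.793]
wrist_force: [-0.2, -1.0, -0.7]
finger_gap: 0.0854
```

>>> {"name": "jog_arm", "arguments": {
  "moves": [-1, 0, 0, 0, 0, 0, 0, -1, 0, 0, 0, 0, 0, 0, -1, 0, 0, 0.02, 0, 0, 0, -1, 0, 0, 0.05, 0, 0, 0, -1, 0, 0, 0.09, 0, 0, 0, -1, 0, 0, 0.14, 0, 0, 0, -1, -0.03, 0.03, 0.16, 0, 0, 0, -1, -0.06, 0.08, 0.16, 0, 0, 0, -1, -0.09, 0.13, 0.16, 0, 0, 0, -1, -0.09, 0.13, 0.16, 0, 0, 0]
}}

```text
time: 21.75
ee_pos: [0.3206, 0.4173, 0.2071]
orientation: [3.14, 0.0, -2.787]
wrist_force: [0.1, 0.6, -0.5]
finger_gap: 0.0858
```

Run:
```python
from h import *
s=env.read_state();print(s["time"],s["ee_pos"],s["wrist_force"],s["finger_gap"])
a=snapshot("scene")[110:230,230:358,::-1];b=snapshot("top")[180:330,150:275,::-1]
cv2.imwrite("pics/end.png",np.hstack([cv2.resize(a,(400,375),interpolation=2),cv2.resize(b,(312,375),interpolation=2)]))
```

```text
21.75 [0.32059631 0.41728553 0.20707007] [ 0.10410769  0.5704746  -0.50996666] 0.08583619458858398
```

View pics/end.png

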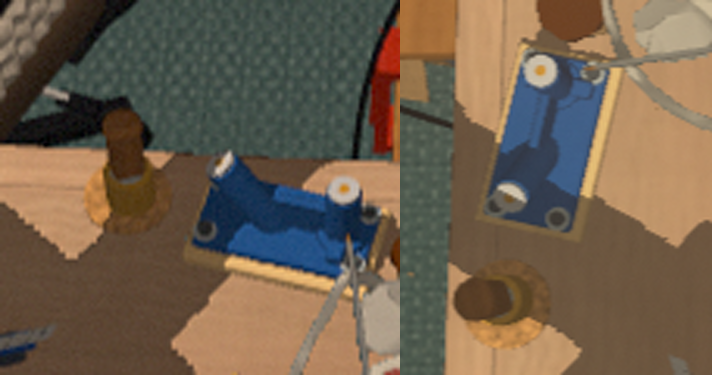

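The mallet stands upright in the middle of the coaster at scene-crop (130,190), and both pins are flush in their rims. I'll hand it in.

```bash
python3 -c "
from cell import env
print(env.sign_off())"
```

```text
the job is handed in; nothing more can be done
None
```

I pressed both pins home with the mallet, stood it back on its coaster and handed the job in at about 22 s of the 50 s allowed. The sign-off gives no verdict, so success is judged only from my own readings.

| | After the first tap (computed) | Home (computed) | Final push, wrist reading |
|---|---|---|---|
| Upright pin | about 9 mm proud | face about 0.1 mm above the rim | about 20 N |
| Raked pin | about 9.6 mm proud, ±1.5 mm | face about 0.2 mm below the rim | about 36 N |

- **Driving:** These were slow presses along each pin's axis rather than blows. I lifted the mallet about 35 mm clear after each half-way press. In the last step of each drive the face stopped advancing while the force rose, and both stayed well under 80 N.
- **Last picture:** Both brass tips look flush, and the mallet stands upright near the middle of the coaster. The bystanders were not measured again, but the arm stayed well clear of them.
- **Disagreements:** The scene and top views differed by 2–4 mm on some points, such as the upright pin's position and the coaster centre. My raked-axis check varied sideways by about 1–2 mm between readings. Both are within tolerance.

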